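Take the injector out of the test rig's left-hand clamp

TASK

Remove the injector from the sloping test rig for cleaning: its clamp knob has a left-hand thread, so turn it clockwise until it is fully slack, slide the forked clamp plate up the slope out from under the knob and lay it flat, handle up, inside the open tray. Then draw the injector straight out along its sloping bore and stand it in the larger hole of the aluminium stand, upright with its flange down on the block. Let go of everything and leave the other things on the bench where they are.

Things in the scene. Friction and masses are not known exactly. Their poses are not given: they have to be found in the camera images.
- rig: the injector rig, fixed: dark base 210 x 200 x 16 mm carrying an aluminium block with a face that slopes 30 degrees, looking up and towards rig -x (the robot's side). Origin under the block's middle, on the bench; z up. Slope axes used below: u = rig x turned up 30 degrees (uphill, away from the robot), v = rig y, n = square to the face (30 degrees from vertical, leaning to rig -x)
- face_mid (a point): middle of the rig's sloping face, 120 mm above the rig's origin; face 84 (u) x 180 (v) mm. The knob's axis stands along n at v = -60 mm, the injector's bore along n at v = +60 mm, both at u = 0
- knob_grip (a point): on the knob's axis, half-way up its cross handle; 37 mm above the face at joint 0. Grey plastic, four equal lobes at right angles, 38 mm from lobe end to opposite lobe end, lobes 17 mm wide with flat ends, 22 mm tall along n: grip it across two opposite lobe ends. At joint 0 the lobes point 0.70 rad anticlockwise (seen from above the face) of u and v. A 30 mm flange under it bears on the clamp
- knob (a joint): knob angle, rad: 0 fully tight, grows CLOCKWISE seen from above the face, 2.8 = stop, fully slack; starts between 0 and 0.3. Left-hand quick thread: clockwise lifts handle and flange along n by 2.5 mm per rad (7 mm in all). Friction about 0.1 N m; it stays where left and never comes off its stud
- clamp_grip (a point): centre of the handle of the loose steel clamp plate (about 280 g; 52 (u) x 164 (v) x 6 mm). Handle: upright tab 10 mm thick (v), 34 mm long (u), 31 mm tall, in mid-plate. This point is 23.5 mm above the plate's underside, 17.5 mm above its top; in place it is 31.5 mm above the face at u = 4 mm, v = 0. Plate axes: x = u, y = v, z = n
- clamp: the same clamp plate, origin at its underside. Two slots open downhill: one round the knob's 10 mm stud, one round the injector's 22 mm neck, over its flange. Two 4.5 mm toes downhill of the knob's flange lock it until the knob has risen. With the knob slack, raise it 1 to 2 mm and slide it 45 mm uphill along u; only then is it clear to lift away
- injector_grip (a point): on the axis of the loose steel injector (about 220 g), in the middle of its head (22 mm dia, 44 mm long). z along its axis, head up. From this point along z: flange, 40 mm dia, from -22 to -30 mm; shank, 20 mm dia, to its tapered tip at -70 mm. In the rig the flange lies on the sloping face (this point 30 mm above the face), the shank 40 mm deep in the bore (22.5 mm dia)
- injector: the same injector, origin at the tip of its shank
- clamp_home (a point): fixed mark on the rig, within 2 mm of where the middle of the clamp's handle stands at the start
- tray: open steel tray, fixed, 125 (x) x 205 (y) x 30 mm, walls and floor 4 to 5 mm; origin under its centre, z up. The clamp plate fits in flat with its long side along the tray's y
- stand: aluminium stand block, fixed, 75 (x) x 125 (y) x 56 mm tall, with a larger and a smaller blind hole in its top, 48 mm deep; origin under its centre, z up
- stand_hole0 (a point): centre of the mouth of the stand's larger hole (27 mm dia), at the block's y = +28 mm, 56 mm above the bench; with the injector home its grip point is 30 mm above this
- oil_bottle: bystander, leave alone: closed amber glass bottle, 56 mm dia, 130 mm tall
- beaker: bystander, leave alone: clear open beaker, 64 mm dia, 85 mm tall
- jar: bystander, leave alone: white jar, 54 mm dia, 60 mm tall
- wrench: bystander, leave alone: 150 mm wrench lying flat
- screwdriver: bystander, leave alone: screwdriver lying flat
- collar: bystander, leave alone: loose steel ring, 44 mm dia, 16 mm tall
- tin: bystander, leave alone: plain metal tin, 60 mm dia, 50 mm tall
Mind the look-alikes: they are no part of the job. Several things have the shape of the tray; the one meant has the colours described above. Leave any pink look-alike of the stand alone.

How it is judged:
On the way, in this order (a step that is already met when the one before it is completed fails the run):
1. the knob is turned clockwise until slack (over 2.35 rad) while the clamp and the injector are still in place (value of joint knob above 2.35 rad and distance between clamp_grip and clamp_home below 0.015 m and distance of injector_grip from where it was at the start of the episode below 0.012 m), for 0.2 s.
2. the clamp plate is off the rig (its handle over 100 mm from where it stood) with the injector still in its bore (distance between clamp_grip and clamp_home above 0.1 m and distance of injector_grip from where it was at the start of the episode below 0.012 m), for 0.1 s.
3. the clamp plate lies flat in the tray, handle up, let go, with the injector still in its bore (x of clamp_grip in the frame of tray between -0.045 and 0.045 m and y of clamp_grip in the frame of tray between -0.06 and 0.06 m and z of clamp_grip in the frame of tray between 0.015 and 0.036 m and angle between clamp_grip's own z axis and vertical below 0.15 rad and contact force between the fingers and clamp below 0.1 N and distance of injector_grip from where it was at the start of the episode below 0.012 m), for 0.2 s.
At the end, for the whole second after the job is handed in: Knob slack (over 2.35 rad); clamp plate flat in the tray (handle within 45 mm in x and 60 mm in y of the tray's centre, tilt under 0.15 rad, not on the rim); injector in the larger stand hole (axis within 8 mm, tilt under 0.12 rad, flange within 5 mm of the block's top); both released and at rest (value of joint knob above 2.35 rad and x of clamp_grip in the frame of tray between -0.045 and 0.045 m and y of clamp_grip in the frame of tray between -0.06 and 0.06 m and z of clamp_grip in the frame of tray between 0.015 and 0.036 m and angle between clamp_grip's own z axis and vertical below 0.15 rad and horizontal distance between injector_grip and stand_hole0 below 0.008 m and z of injector_grip in the frame of stand between 0.08 and 0.091 m and angle between injector_grip's own z axis and vertical below 0.12 rad and contact force between the fingers and clamp below 0.1 N and contact force between the fingers and injector below 0.1 N and linear speed of each of clamp, injector below 0.02 m/s); the robot touches nothing.
It fails at once if a bystander is moved over 40 mm (distance of any of oil_bottle, beaker, jar, wrench, screwdriver, collar, tin from where it was at the start of the episode above 0.04 m).
It fails at once if a bottle, jar, beaker or tin is tipped over (angle between any of oil_bottle, jar, beaker, tin's own z axis and vertical above 0.5 rad).
It also fails if it takes over 72 s, if anything falls off the work surface, if the arm or the gripper's body presses on something with over 40 N, if the wrist force passes 120 N, or if a joint passes its speed limit or range.

ROBOT

A 7-joint arm with a two-finger parallel gripper is mounted at the origin on the work surface. World frame = base frame: x ahead of the robot, y to its left, z up, the work surface at z = 0. Lengths are in m, angles in rad, forces in N, time in s.
With the tool pointing down it reaches from about 0.4 to 0.9 m from the base axis. Payload 5.6 kg.
Tool frame: the origin (TCP) lies midway between the tips of the shut fingers; the grasp point (between the pads) lies 19 mm behind it; y points along the fingers, z is the direction in which the jaws open and shut, and the axes are right-handed (so a half turn about y gives the same grasp; the last joint's range is limited). The gripper opens to 92 mm and grips with 3 to 60 N. Pads are 20 mm wide; open, the fingers measure 128 mm over their backs; the gripper's body (75 mm by 189 mm) begins 69 mm behind the grasp point.
Start: joints at [-1.19, 0.468, -0.012, 1.603, 0.006, 1.071, -0.056], TCP at [0.267, 0.592, 0.215] pointing down, gripper open.
Joint ranges: [-2.53, 2.53], [-0.31, 2.02], [-1.57, 1.55], [0.28, 2.44], [-1.29, 4.43], [0.15, 1.84], [-2.92, 2.92]. Speed limits (rad/s): [2.57, 2.57, 3.14, 3.14, 3.14, 3.14, 3.14].

INTERFACE

Orientations are given as a 3x3 rotation matrix whose columns are the frame's x, y, z axes.
In Python, from station import env, effector, solver, viewer, workorder, search_frame, tip_of gives the robot as it stands. Calls block until the motion is done:
- env.reach(position, orientation): joint-space move of the TCP to a pose.
- env.movel(position, frame=None, rate=0.15): straight line of the TCP; frame=None keeps the orientation; rate is the mean speed in m/s.
- env.goto_joints(angles): joint-space move.
- effector.release() and effector.grasp(squeeze=None): open the fingers fully, or close them until they stop; squeeze is the grip in N (None keeps the last).
- env.pause(seconds).
- solver.inverse_kinematics(position, orientation): joint angles nearest the present ones, or None.
- env.sense(): the state.
- viewer.read_camera(name): name is "side" or "top" or "wrist"; returns (picture, depth): 420x560x3 uint8, red, green, blue; 420x560 float32, m along the optical axis (not along the pixel's ray), 0 where there is no reading.
- viewer.camera_info(name): a dict with "intrinsics" (3x3 intrinsics, pixels), "eye" and "rotation" of the camera in the world; the wrist camera has in their place "T_tool_cam" (4x4, takes a point from camera to tool coordinates, whose origin is the TCP and whose axes are the tool frame's). Camera axes: x right, y up, looking along -z (the intrinsics and any distortion apply to the point x, -y, -z); pixel columns grow to the right and rows downward; lengths in m; the calibration is good to about 2 mm. A picture is of the moment at which its call begins: read the wrist's pose just before it. camera_info takes no time and is no camera call.
A pose or a line that the arm cannot do raises env.PlanningError and nothing moves.
- workorder.finish_job(): hands the job in, once; it reports no verdict.
Trained networks look in the newest picture that a camera, given by its name, has taken for a name from the list of things; names that differ only in an ending like _2 or _b are one class to them, and where a whole thing is asked for, a point or a joint stands for the part that bears it (a point fixed in the world has none). Each returns a list of dicts, best first, with "score" (0 to 1); they miss things now and then, are a little off and sometimes report something else, mostly with a low value. They report only what shows in the picture. A call takes as long as a camera call. They do not tell look-alikes from the thing itself.
- search_frame(camera, name): "at" ([x, y, z] in m, in world coordinates, good to about 4 mm: the middle of the surface that is visible of it).
- tip_of(camera, name): "at" ([x, y, z] in m, in world coordinates, good to about 4 mm: a listed point, or the origin of a listed thing).
The state is a dict: "t": time; "joint_positions": joint angles; "joint_velocities": joint speeds; "tau": joint torques, N m; "ee_pos": TCP position; "tcp_rot": TCP orientation; "wrist_force": force on the tool from outside, world axes, zero at the start; "moment": the same for the moment, N m; "gripper_width": finger opening in m.
Only numpy, scipy, OpenCV 4.12 (cv2) and the standard library are available. Lean on these libraries where they do the work, as an engineer would, in place of code of your own. Each camera call takes 0.05 s, during which the arm holds its last target.

## Working session

There is one attempt and no reset: what is moved stays moved. The work goes in short steps, each a Python script; the robot and the scene stay as the last script left them, time stands still between calls to the robot, and variables do not carry over. Pictures are saved under pics/ and viewed, and the job is handed in when it is done.

```bash
ls; mkdir -p pics
cat > h.py <<'E'
import numpy as np, cv2
from station import env, effector, solver, viewer, workorder, search_frame, tip_of
np.set_printoptions(precision=4,suppress=True)
def snap(cam,fn):
    s=env.sense(); rgb,d=viewer.read_camera(cam)
    cv2.imwrite('pics/'+fn+'.png',rgb[:,:,::-1]); np.savez('pics/'+fn+'.npz',rgb=rgb,d=d,p=s['ee_pos'],R=s['tcp_rot'])
    return rgb,d,s
def campose(cam,s):
    ci=viewer.camera_info(cam)
    if 'eye' in ci: return np.array(ci['intrinsics']),np.array(ci['eye']),np.array(ci['rotation'])
    T=np.array(ci['T_tool_cam']); R=np.array(s['tcp_rot']); return np.array(ci['intrinsics']),np.array(s['ee_pos'])+R@T[:3,3],R@T[:3,:3]
def cloud(cam,d,s):
    K,e,R=campose(cam,s); v,u=np.mgrid[0:d.shape[0],0:d.shape[1]]
    x=(u-K[0,2])/K[0,0]*d; y=(v-K[1,2])/K[1,1]*d
    return np.stack([x,-y,-d],-1)@R.T+e
def proj(cam,P,s=None):
    K,e,R=campose(cam,s); p=(np.asarray(P)-e)@R; q=np.stack([p[...,0],-p[...,1],-p[...,2]],-1)@K.T
    return q[...,:2]/q[...,2:]
E
python3 - <<'E'
from h import *
for c in ['side','top','wrist']:
    rgb,d,s=snap(c,c+'0'); print(c,{k:np.array(v).tolist() if not isinstance(v,str) else v for k,v in viewer.camera_info(c).items()})
    for n in ['face_mid','knob_grip','clamp_grip','injector_grip','clamp_home','rig','tray','stand','stand_hole0','oil_bottle','beaker','jar','wrench','screwdriver','collar','tin']:
        if c=='wrist': continue
        print(n,[(np.array(r['at']).round(4).tolist(),round(r['score'],2)) for r in tip_of(c,n)])
print(s['t'],s['ee_pos'],s['tcp_rot'],s['gripper_width'])
E
```

```text
pics
side {'intrinsics': [[384.4870606795804, 0.0, 274.03198718630887], [0.0, 384.4870606795804, 212.5183673720995], [0.0, 0.0, 1.0]], 'eye': [0.3907612982850357, 0.5848212626330124, 0.834070107161839], 'rotation': [[-0.9757625158514808, 0.1636684741644289, -0.1452588834594182], [-0.21857480011878902, -0.7611152333625828, 0.6106788503759181], [-0.010609873336689253, 0.6276274628377164, 0.7784415189849977]]}
face_mid [([0.5773, -0.0184, 0.1178], 0.7)]
knob_grip [([0.5642, -0.0124, 0.1458], 0.63)]
clamp_grip [([0.5646, -0.0118, 0.1477], 0.68), ([0.5608, 0.0463, 0.1469], 0.61)]
injector_grip [([0.5606, 0.0447, 0.1452], 0.49)]
clamp_home [([0.5587, -0.0129, 0.1542], 0.83), ([0.68, 0.2826, -0.0021], 0.41)]
rig [([0.5753, -0.0109, 0.002], 0.89), ([0.4994, 0.3147, 0.0027], 0.27)]
tray [([0.2706, 0.3188, -0.0015], 0.87), ([0.4993, 0.3138, 0.001], 0.81)]
stand [([0.4505, -0.3069, 0.0004], 0.76), ([0.2947, -0.3482, -0.0009], 0.65), ([0.58, -0.0176, 0.118], 0.2)]
stand_hole0 [([0.4585, -0.2751, 0.0606], 0.87), ([0.2983, -0.3172, 0.0532], 0.69)]
oil_bottle [([0.7396, 0.1509, -0.0024], 0.77)]
bea
[... 1685 characters left out ...]
0026], 0.58)]
collar [([0.6817, 0.2835, 0.0019], 0.49), ([0.578, -0.0136, 0.1169], 0.22)]
tin [([0.7071, -0.3286, -0.002], 0.64)]
wrist {'intrinsics': [[299.45873193243983, 0.0, 281.97799905940326], [0.0, 299.45873193243983, 211.1617052973948], [0.0, 0.0, 1.0]], 'T_tool_cam': [[0.0005885666682161153, -0.9613763352023906, -0.2752366176621387, -0.07896429871279963], [0.0003827078345564042, 0.27523686172749795, -0.9613763693169851, -0.17142323937727189], [0.9999997535619632, 0.00046049887665446847, 0.0005299214981162177, -5.063774230573692e-05], [0.0, 0.0, 0.0, 1.0]]}
1.7 [0.2673 0.5925 0.2146] [[ 0.9115  0.0001  0.4113]
 [-0.4113  0.0001  0.9115]
 [ 0.     -1.      0.0001]] 0.09230470064461374
```

View pics/side0.png

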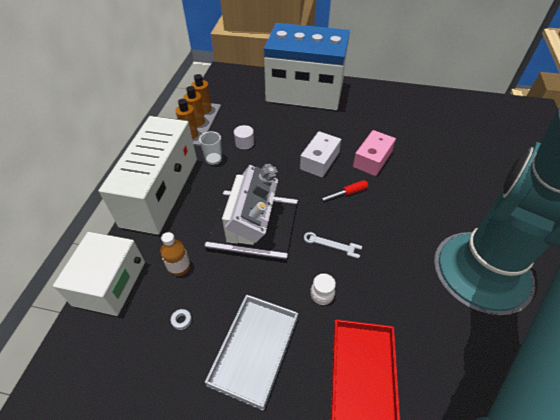

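View pics/top0.png

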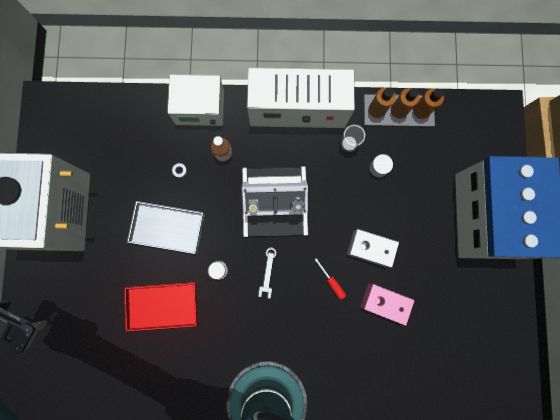

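```bash
cat >> h.py <<'E'
def rigframe(yaw,face):
    # returns u,v,n columns
    c,s=np.cos(yaw),np.sin(yaw); Rz=np.array([[c,-s,0],[s,c,0],[0,0,1]])
    C,S=np.cos(np.pi/6),np.sin(np.pi/6)
    return Rz@np.array([[C,0,-S],[0,1,0],[S,0,C]])
def tool(yaxis,zaxis):
    y=np.array(yaxis)/np.linalg.norm(yaxis); z=np.array(zaxis)-np.dot(zaxis,y)*y; z/=np.linalg.norm(z)
    return np.stack([np.cross(y,z),y,z],1)
E
python3 - <<'E'
from h import *
for c,box in [('side',(150,150,320,280)),('top',(220,120,340,260))]:
    f=np.load(f'pics/{c}0.npz'); rgb=f['rgb'];x0,y0,x1,y1=box
    cv2.imwrite(f'pics/{c}0c.png',cv2.resize(rgb[y0:y1,x0:x1,::-1],None,fx=4,fy=4,interpolation=cv2.INTER_CUBIC))
    P=cloud(c,f['d'],None)
    np.save(f'pics/{c}P.npy',P)
    # points near face region: look for slope-normal points
    m=(P[...,0]>0.45)&(P[...,0]<0.72)&(abs(P[...,1]+0.015)<0.12)&(P[...,2]>0.06)&(f['d']>0)
    Q=P[m]; n0=np.array([-.5,0,.866]); 
    h=Q@n0; hist,e=np.histogram(h,bins=np.arange(h.min(),h.max(),.003)); print(c,len(Q)); print([(round(a,3),b) for a,b in zip(e,hist) if b>40])
R0=rigframe(0,0)
fm=np.array([0.5775,-0.014,0.119])
s=env.sense()
for jaw in [0,.6,-.7,.9,np.pi/2,-np.pi/2,np.pi]:
  for off in [-.06,0,.06]:
    for h in [0.05,0.18]:
      z=R0[:,0]*np.cos(jaw)+R0[:,1]*np.sin(jaw)
      for sg in (1,-1):
        q=solver.inverse_kinematics(fm+R0[:,1]*off+R0[:,2]*h,tool(-R0[:,2],sg*z))
        print(jaw,sg,off,h,q if q is None else np.array(q).round(2))
E
```

```text
side 2959
[(np.float64(-0.223), np.int64(93)), (np.float64(-0.22), np.int64(142)), (np.float64(-0.217), np.int64(124)), (np.float64(-0.214), np.int64(80)), (np.float64(-0.211), np.int64(45)), (np.float64(-0.208), np.int64(44)), (np.float64(-0.199), np.int64(43)), (np.float64(-0.196), np.int64(50)), (np.float64(-0.19), np.int64(55)), (np.float64(-0.187), np.int64(332)), (np.float64(-0.184), np.int64(419)), (np.float64(-0.181), np.int64(59)), (np.float64(-0.175), np.int64(101)), (np.float64(-0.172), np.int64(398)), (np.float64(-0.169), np.int64(183)), (np.float64(-0.142), np.int64(51)), (np.float64(-0.139), np.int64(93)), (np.float64(-0.136), np.int64(53))]
top 2423
[(np.float64(-0.223), np.int64(64)), (np.float64(-0.22), np.int64(79)), (np.float64(-0.217), np.int64(119)), (np.float64(-0.214), np.int64(65)), (np.float64(-0.19), np.int64(57)), (np.float64(-0.187), np.int64(265)), (np.float64(-0.184), np.int64(311)), (np.float64(-0.181), np.int64(110)), (np.float64(-0.175), np.int64(118)), (np.float64(-0.172), np.int64(358)), (np.float64(-0.169), np.int64(288)), (np.float64(-0.166), np.i
[... 4936 characters left out ...]
.82 -0.28  0.83  2.32  0.38  0.51  2.9 ]
3.141592653589793 -1 -0.06 0.18 [-0.75 -0.26  0.78  2.32  0.32  0.5  -0.19]
3.141592653589793 1 0 0.05 [-0.02  0.18 -0.03  2.29  0.21  0.15  2.9 ]
3.141592653589793 -1 0 0.05 [-0.67  0.19  0.69  2.33 -0.69  0.18  0.63]
3.141592653589793 1 0 0.18 [-0.75 -0.23  0.61  2.33  0.4   0.51  2.73]
3.141592653589793 -1 0 0.18 [-0.76 -0.23  0.62  2.33  0.4   0.51 -0.42]
3.141592653589793 1 0.06 0.05 [-0.26  0.18  0.06  2.29  0.53  0.18  2.44]
3.141592653589793 -1 0.06 0.05 [-0.58  0.18  0.41  2.31  0.15  0.15 -0.33]
3.141592653589793 1 0.06 0.18 [-0.69 -0.18  0.41  2.31  0.42  0.52  2.55]
3.141592653589793 -1 0.06 0.18 [-0.79 -0.19  0.49  2.32  0.47  0.53 -0.63]
```

```bash
ls -la pics
```

```text
total 17420
drwxr-xr-x 2 agent agent    4096 Dec  5 23:25 .
drwxr-xr-x 3 agent agent    4096 Dec  5 23:23 ..
-rw-r--r-- 1 agent agent 1647458 Dec  5 23:23 side0.npz
-rw-r--r-- 1 agent agent  386063 Dec  5 23:23 side0.png
-rw-r--r-- 1 agent agent  411307 Dec  5 23:25 side0c.png
-rw-r--r-- 1 agent agent 5644928 Dec  5 23:25 sideP.npy
-rw-r--r-- 1 agent agent 1647458 Dec  5 23:23 top0.npz
-rw-r--r-- 1 agent agent  317459 Dec  5 23:23 top0.png
-rw-r--r-- 1 agent agent  238139 Dec  5 23:25 top0c.png
-rw-r--r-- 1 agent agent 5644928 Dec  5 23:25 topP.npy
-rw-r--r-- 1 agent agent 1647458 Dec  5 23:23 wrist0.npz
-rw-r--r-- 1 agent agent  216909 Dec  5 23:23 wrist0.png
```

Run:
```python
from h import *
R0=rigframe(0,0); fm=np.array([0.5775,-0.014,0.119])
jaw=.55; z=R0[:,0]*np.cos(jaw)+R0[:,1]*np.sin(jaw)
t0=env.sense()['t']
env.reach(fm+R0[:,1]*(-.03)+R0[:,2]*.15,tool(-R0[:,2],z))
s=env.sense(); print(s['t']-t0,s['t'],s['ee_pos'],np.array(s['joint_positions']))
rgb,d,s=snap('wrist','wrist1')
for n in ['face_mid','knob_grip','clamp_grip','injector_grip','clamp_home']:
    print(n,[(np.array(r['at']).round(4).tolist(),round(r['score'],2)) for r in tip_of('wrist',n)])
```

```text
2.4000000000000004 4.15 [ 0.503  -0.0433  0.2491] [-0.7828 -0.1559  0.7683  2.3357  0.2662  0.4044  0.3424]
face_mid [([0.3782, 0.0108, -0.0023], 0.18)]
knob_grip [([0.5605, -0.0772, 0.1501], 0.57)]
clamp_grip [([0.5661, -0.0129, 0.1468], 0.82)]
injector_grip [([0.5604, 0.0444, 0.151], 0.92), ([0.5727, -0.0121, 0.0005], 0.7), ([0.364, -0.1755, 0.0011], 0.32)]
clamp_home []
```

View pics/side0c.png

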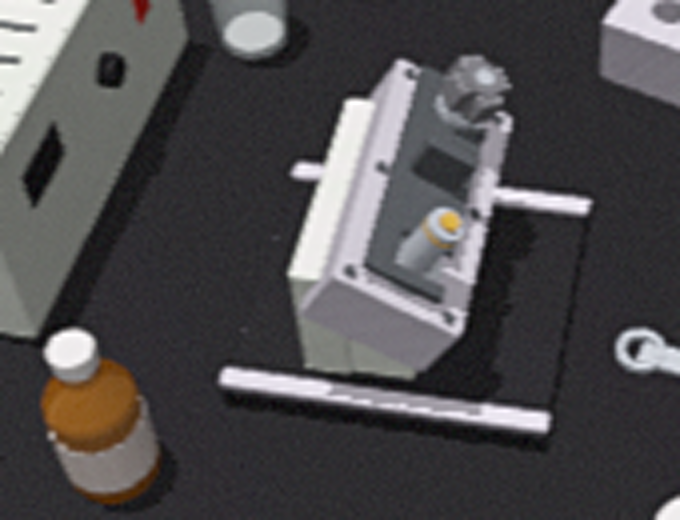

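View pics/wrist1.png

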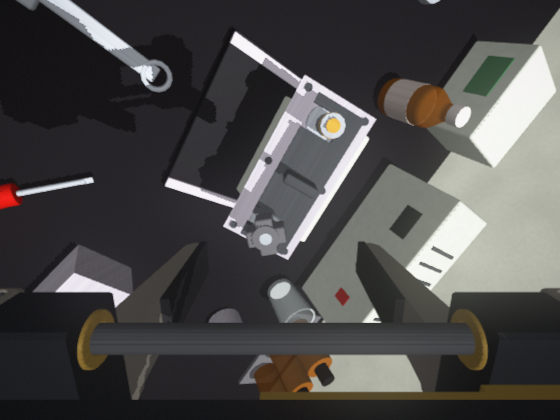

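```bash
python3 - <<'E'
from h import *
ff=np.load('pics/wrist1.npz'); s={'ee_pos':ff['p'],'tcp_rot':ff['R']}
P={'wrist':cloud('wrist',ff['d'],s),'side':np.load('pics/sideP.npy'),'top':np.load('pics/topP.npy')}
fm=np.array([0.577,-0.0145,0.120]); R0=rigframe(0,0)
img={'wrist':ff['rgb'],'side':np.load('pics/side0.npz')['rgb'],'top':np.load('pics/top0.npz')['rgb']}
for c,p in P.items():
    L=(p-fm)@R0; ins=(abs(L[...,0])<.06)&(abs(L[...,1])<.11)&(abs(L[...,2])<.08)
    hh=L[...,2]
    for nm,lo,hi in [('face',-.004,.004),('plate',.010,.018)]:
        m=ins&(hh>lo)&(hh<hi); Q=p[m]; 
        for it in range(3):
            ce=Q.mean(0); n=np.linalg.svd(Q-ce,full_matrices=False)[2][2]; n*=np.sign(n[2]); r=(Q-ce)@n; Q=Q[abs(r)<.0025]
        l=(Q-fm)@R0
        print(c,nm,len(Q),'n',n,'tilt',np.degrees(np.arccos(n[2])),'yaw',np.degrees(np.arctan2(-n[1],-n[0])),'u',np.percentile(l[:,0],[1,50,99]),'v',np.percentile(l[:,1],[1,50,99]),'h',l[:,2].mean())
    for nm,m in [('handle',ins&(abs(L[...,1])<.02)&(hh>.025)&(hh<.055)),('handletop',ins&(abs(L[...,1])<.02)&(hh>.042)&(hh<.055)),('knob',ins&(abs(L[...,1]+.06)<.03)&(hh>.025)),('knobtop',ins&(abs(L[...,1]+.06)<.03)&(hh>.040)),('inj',ins&(abs(L[...,1]-.06)<.03)&(hh>.025)),('injtop',ins&(abs(L[...,1]-.06)<.03)&(hh>.047))]:
        l=L[m]
        if len(l)<3: print(c,nm,len(l)); continue
        print(c,nm,len(l),'u',np.percentile(l[:,0],[2,50,98]),'v',np.percentile(l[:,1],[2,50,98]),'h',np.percentile(l[:,2],[2,50,98]))
    # yellow
    rgb=img[c].astype(int); m=ins&(rgb[...,0]>180)&(rgb[...,1]>120)&(rgb[...,2]<90); print(c,'yellow',m.sum(),L[m].mean(0))
# rectified wrist image in rig u,v on plane h=0.045 and 0.014 and 0
K,e,R=campose('wrist',s)
for hgt in (0.0,0.045):
    vv,uu=np.meshgrid(np.arange(-.11,.11,.0004),np.arange(.06,-.07,-.0004))
    W=fm+uu[...,None]*R0[:,0]+vv[...,None]*R0[:,1]*1+hgt*R0[:,2]
    px=proj('wrist',W,s).astype(np.float32)
    o=cv2.remap(ff['rgb'][:,:,::-1].copy(),px[...,0],px[...,1],cv2.INTER_CUBIC)
    o=o[:,::-1].copy()
    cv2.imwrite(f'pics/rect{int(hgt*1000)}.png',o); print(o.shape)
E
python3 -c "
import cv2,numpy as np
a=[cv2.imread('pics/rect%d.png'%i) for i in (0,45)]
cv2.imwrite('pics/rect.png',np.vstack(a))"
```

```text
wrist face 3790 n [-0.4998 -0.0153  0.866 ] tilt 29.999833067583502 yaw 1.7578687301901927 u [-0.0452 -0.0291  0.041 ] v [-0.0883 -0.0076  0.0891] h 0.0024574530988819205
wrist plate 4343 n [-0.5    -0.0159  0.8659] tilt 30.017728989642904 yaw 1.8222192155165096 u [-0.0243  0.0031  0.0287] v [-0.0762  0.0062  0.0802] h 0.01659468642730311
wrist handle 492 u [-0.0152  0.0007  0.0175] v [-0.0043  0.0018  0.0058] h [0.0263 0.0472 0.0489]
wrist handletop 398 u [-0.0147  0.0012  0.0179] v [-0.0044  0.0007  0.0054] h [0.0439 0.0474 0.049 ]
wrist knob 1221 u [-0.0174 -0.0017  0.0161] v [-0.0748 -0.056  -0.0417] h [0.032  0.0501 0.0531]
wrist knobtop 1091 u [-0.0169 -0.0012  0.0158] v [-0.0749 -0.0572 -0.0423] h [0.0414 0.0504 0.0533]
wrist inj 593 u [-0.015  -0.0061  0.0048] v [0.0498 0.0592 0.0694] h [0.0307 0.0562 0.0599]
wrist injtop 554 u [-0.0148 -0.0054  0.0048] v [0.0498 0.0596 0.0695] h [0.0501 0.0563 0.0599]
wrist yellow 132 [-0.0046  0.0603  0.0589]
side face 725 n [-0.4975 -0.0179  0.8673] tilt 29.85285899299401 yaw 2.0617231247513845 u [-0.0442  0.0041  0.0423] v [-0.0842  0.027
[... 1079 characters left out ...]
  0.0102  0.0304] v [-0.077   0.0076  0.0816] h 0.014753201064970968
top handle 48 u [-0.0118  0.0051  0.0213] v [-0.0059 -0.0004  0.0026] h [0.0297 0.0446 0.0483]
top handletop 40 u [-0.0114  0.0035  0.0202] v [-0.006  -0.0005  0.0026] h [0.0425 0.0453 0.0484]
top knob 173 u [-0.0137  0.0061  0.0195] v [-0.0773 -0.0593 -0.0433] h [0.0274 0.0478 0.0539]
top knobtop 150 u [-0.0139  0.0047  0.0191] v [-0.0773 -0.0593 -0.0434] h [0.0411 0.0483 0.0539]
top inj 77 u [-0.0115  0.0026  0.0086] v [0.05   0.0581 0.0685] h [0.0281 0.0532 0.0584]
top injtop 54 u [-0.0115 -0.0009  0.0077] v [0.05   0.0579 0.0685] h [0.0494 0.055  0.0584]
top yellow 7 [-0.0016  0.0597  0.0563]
(325, 550, 3)
(325, 550, 3)
```

View pics/rect.png

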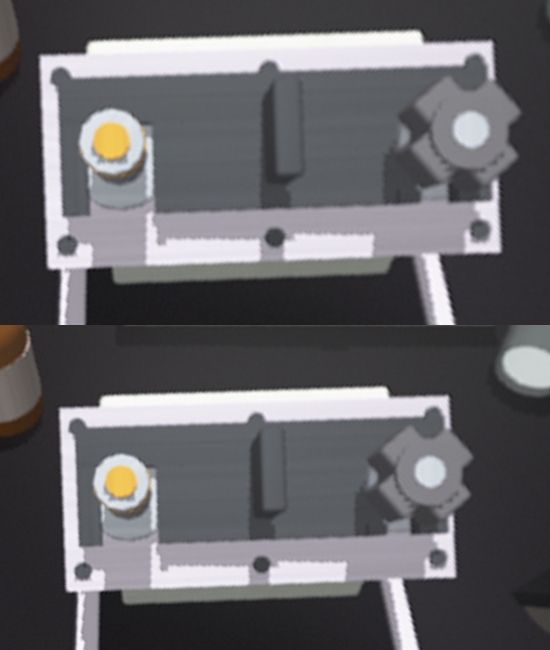

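Run:
```python
from h import *
ff=np.load('pics/wrist1.npz'); s={'ee_pos':ff['p'],'tcp_rot':ff['R']}
P={'wrist':cloud('wrist',ff['d'],s),'side':np.load('pics/sideP.npy'),'top':np.load('pics/topP.npy')}
fm=np.array([0.577,-0.0145,0.120]); R0=rigframe(0.033,0)
for c,p in P.items():
    L=(p-fm)@R0; ins=(abs(L[...,0])<.06)&(abs(L[...,1])<.11)&(abs(L[...,2])<.08)
    hh=L[...,2]; hf=np.median(hh[ins&(abs(hh)<.005)]); print(c,'hface',hf)
    for nm,k in [('face',0),('plate',.014)]:
        m=ins&(abs(hh-hf-k)<.0025); B=np.zeros(m.shape,np.uint8); l=L[m][:,:2].astype(np.float32)
        # robust extents: per-bin extremes
        def ext(a,b):
            lo=[];hi=[]
            for t in np.arange(np.percentile(b,5),np.percentile(b,95),.004):
                x=a[abs(b-t)<.002]
                if len(x)>3: lo.append(x.min());hi.append(x.max())
            return np.median(lo),np.median(hi),(np.percentile(lo,20),np.percentile(hi,80))
        print(' ',nm,'u',ext(l[:,0],l[:,1]),'v',ext(l[:,1],l[:,0]))
    for nm,m in [('handletop',ins&(abs(L[...,1])<.02)&(abs(hh-hf-.045)<.003)),('knobtop',ins&(abs(L[...,1]+.06)<.025)&(hh-hf>.040)),('knobcap',ins&(abs(L[...,1]+.06)<.02)&(hh-hf>.0495)),('injtop',ins&(abs(L[...,1]-.06)<.02)&(hh-hf>.050))]:
        l=L[m]
        print('  ',nm,len(l),'med',np.median(l,0),'mid',(l.min(0)+l.max(0))/2,'h',np.percentile(l[:,2]-hf,[5,50,95]))
    m=ins&(abs(L[...,1]+.06)<.03)&(hh-hf>.043); l=L[m]; 
    for cen in [np.median(l[:,:2],0),(l[:,:2].min(0)+l[:,:2].max(0))/2]:
        d=l[:,:2]-cen; r=np.hypot(*d.T); a=np.arctan2(d[:,1],d[:,0]); k=r>.011
        print('   lobe',cen,np.angle(np.mean((r[k]**2)*np.exp(4j*a[k])))/4)
```

```text
wrist hface 0.0028022496233970685
  face u (np.float32(-0.043979004), np.float32(0.039684642), (np.float32(-0.04446345), np.float32(0.039970297))) v (np.float32(-0.08849177), np.float32(0.09088124), (np.float32(-0.08878303), np.float32(0.09109084)))
  plate u (np.float32(-0.024106432), np.float32(0.02755278), (np.float32(-0.024350327), np.float32(0.027904382))) v (np.float32(-0.048662666), np.float32(0.08294088), (np.float32(-0.07915387), np.float32(0.08310766)))
   handletop 379 med [0.0013 0.0013 0.0475] mid [0.0018 0.001  0.0472] h [0.0431 0.0447 0.0459]
   knobtop 1060 med [-0.0027 -0.0565  0.0515] mid [-0.0018 -0.0586  0.0493] h [0.0442 0.0487 0.0509]
   knobcap 382 med [-0.0015 -0.0583  0.0529] mid [-0.0032 -0.0583  0.0541] h [0.0496 0.0501 0.0515]
   injtop 516 med [-0.0032  0.0608  0.0554] mid [-0.0028  0.0607  0.0564] h [0.0511 0.0526 0.0558]
   lobe [-0.0025 -0.0569] 0.6923901617755486
   lobe [-0.0018 -0.0586] 0.6904065299667804
side hface 0.0007566616452826193
  face u (np.float32(-0.042115264), np.float32(0.040285315), (np.float32(-0.042954862), np.float32(0.04100965))) 
[... 1049 characters left out ...]
)
  plate u (np.float32(-0.019638872), np.float32(0.029244129), (np.float32(-0.021605752), np.float32(0.029851224))) v (np.float32(-0.07688101), np.float32(0.080758154), (np.float32(-0.079609804), np.float32(0.08161097)))
   handletop 37 med [0.0037 0.0001 0.0454] mid [ 0.0045 -0.001   0.0456] h [0.0425 0.0446 0.0473]
   knobtop 150 med [ 0.003  -0.0583  0.0493] mid [ 0.0016 -0.0597  0.0481] h [0.0424 0.0485 0.0528]
   knobcap 52 med [-0.0003 -0.0583  0.0514] mid [-0.0006 -0.0621  0.0527] h [0.0499 0.0507 0.054 ]
   injtop 50 med [0.0006 0.0601 0.0542] mid [0.0001 0.0601 0.0552] h [0.0504 0.0534 0.0565]
   lobe [ 0.0023 -0.0583] 0.6624009331629118
   lobe [ 0.0016 -0.0597] 0.6728515082018052
```

```bash
cat >> h.py <<'E'
YAW=0.033; RG=rigframe(YAW,0)
FM=np.array([0.577,-0.0145,0.120])+RG@np.array([-.0011,.001,.0014])
def rp(u,v,h): return FM+RG@np.array([u,v,h])
def rr(jaw): return tool(-RG[:,2],RG[:,0]*np.cos(jaw)+RG[:,1]*np.sin(jaw))
def st(tag=''):
    s=env.sense(); p=RG.T@(np.array(s['ee_pos'])-FM); z=RG.T@np.array(s['tcp_rot'])[:,2]
    print(tag,'t%.2f'%s['t'],'rig',p*1000,'jaw %.3f'%np.arctan2(z[1],z[0]),'w%.4f'%s['gripper_width'],'F',RG.T@np.array(s['wrist_force']),'M',RG.T@np.array(s['moment']),'q',np.array(s['joint_positions'])); return s
E
python3 - <<'E'
from h import *
env.reach(rp(0,-.06,.085),rr(.69)); st('pre')
env.movel(rp(0,-.06,.021),rr(.69),rate=.1); st('down')
rgb,d,s=snap('side','side1')
effector.grasp(25); st('grasp')
E
python3 -c "
import cv2
a=cv2.imread('pics/side1.png')[130:290,150:350]
cv2.imwrite('pics/side1c.png',cv2.resize(a,None,fx=3.7,fy=3.7,interpolation=2))"
```

```text
pre t5.67 rig [ -0.0601 -59.7321  84.9974] jaw 0.690 w0.0917 F [-0.0595 -0.4274  0.3571] M [-0.0144  0.4798  0.02  ] q [-0.9756  0.1574  1.2235  2.3338 -0.8699  0.3517  1.696 ]
down t6.62 rig [  0.0953 -60.4314  21.241 ] jaw 0.689 w0.0915 F [0.3644 0.1573 0.3979] M [-0.0475  0.476  -0.0361] q [-0.4796  0.2973  0.6857  2.2954 -1.2836  0.2815  2.0558]
grasp t7.53 rig [  0.1593 -59.8789  21.0267] jaw 0.690 w0.0377 F [-0.0538  0.5938  0.8323] M [ 0.098   0.4456 -0.015 ] q [-0.4796  0.2977  0.6846  2.2952 -1.2837  0.2813  2.0559]
```

View pics/side1c.png

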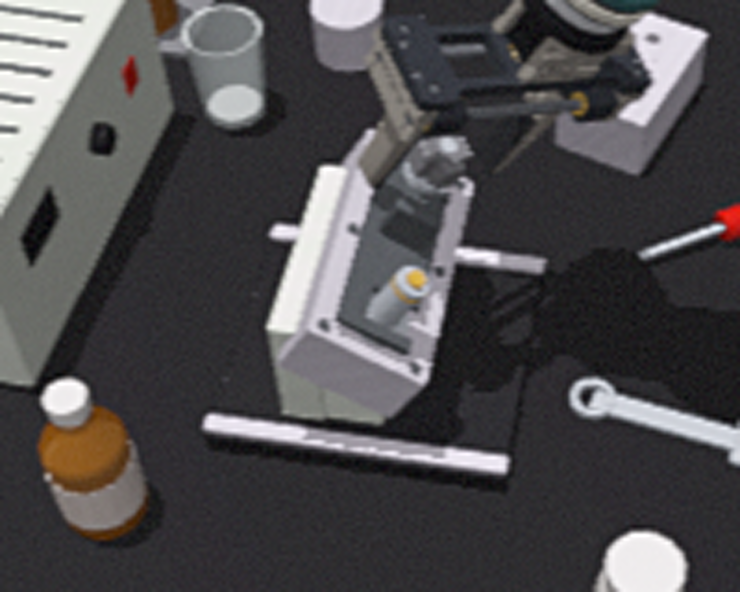

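Run:
```python
from h import *
q=np.array(env.sense()['joint_positions'])
for a in [.3,.6,1.0,1.42]:
    t=solver.inverse_kinematics(rp(0,-.06,.021+.0025*a),rr(.69-a)); print(a,np.array(t)-q)
a=.25
env.movel(rp(0,-.06,.021+.0025*a),rr(.69-a),rate=.02); st('turn')
```

```text
0.3 [-0.011   0.      0.0132  0.0011  0.0003  0.0035 -0.3005]
0.6 [-0.0219  0.      0.0262  0.002   0.0007  0.0072 -0.601 ]
1.0 [-0.04    0.0009  0.0478  0.0034 -0.001   0.0137 -0.9997]
1.42 [-0.0547  0.0009  0.0654  0.0046 -0.0002  0.0187 -1.4207]
turn t7.93 rig [  0.1647 -59.8313  21.6506] jaw 0.442 w0.0379 F [0.5721 0.8771 0.9649] M [ 0.1383  0.461  -0.0835] q [-0.4888  0.2976  0.6954  2.296  -1.2837  0.2843  1.808 ]
```

Run:
```python
from h import *
for a in [.65,1.05,1.42]:
    env.movel(rp(0,-.06,.021+.0025*a),rr(.69-a),rate=.02); st('turn')
effector.release(); st('rel')
env.movel(rp(0,-.06,.075),rr(.69-1.42),rate=.15); st('up')
rgb,d,s=snap('wrist','wrist2')
p=cloud('wrist',d,s); L=(p-FM)@RG; hh=L[...,2]
m=(abs(L[...,1]+.06)<.025)&(abs(L[...,0])<.025)&(hh>.044)&(hh<.07); l=L[m]; print(len(l))
cen=(l[:,:2].min(0)+l[:,:2].max(0))/2; dd=l[:,:2]-cen; r=np.hypot(*dd.T); a=np.arctan2(dd[:,1],dd[:,0]); k=r>.011
print('lobe',cen,np.angle(np.mean((r[k]**2)*np.exp(4j*a[k])))/4, 'expect',(.69-1.42),.69-1.42+np.pi/2, np.percentile(hh[m],[50,95]))
```

```text
turn t8.48 rig [  0.1851 -59.858   22.6569] jaw 0.043 w0.0381 F [2.3781 1.5863 1.4223] M [ 0.258   0.4229 -0.0254] q [-0.5035  0.2976  0.7129  2.2972 -1.2834  0.2894  1.4079]
turn t9.03 rig [  0.2017 -59.8607  23.6558] jaw -0.357 w0.0380 F [2.1783 1.4123 1.7934] M [ 0.3128  0.3356 -0.0283] q [-0.5184  0.2977  0.7307  2.2984 -1.2831  0.2945  1.0074]
turn t9.55 rig [  0.2213 -59.8107  24.5677] jaw -0.727 w0.0382 F [2.4497 1.3312 1.7707] M [ 0.4581  0.2361 -0.0586] q [-0.5322  0.298   0.7472  2.2994 -1.283   0.2994  0.6373]
rel t10.46 rig [  0.0021 -59.9768  24.552 ] jaw -0.730 w0.0919 F [-0.2549  0.6344  0.726 ] M [-0.0366  0.579   0.0195] q [-0.5323  0.2981  0.7475  2.2997 -1.2827  0.2991  0.6342]
up t10.98 rig [  0.2858 -59.1031  74.9802] jaw -0.729 w0.0918 F [0.9949 0.317  0.3308] M [-0.0261  0.5639  0.0105] q [-0.7799  0.1578  1.      2.3267 -0.8728  0.3149  0.2674]
2053
lobe [-0.0001 -0.0593] -0.725891263948065 expect -0.73 0.8407963267948966 [0.0536 0.0557]
```

View pics/wrist2.png

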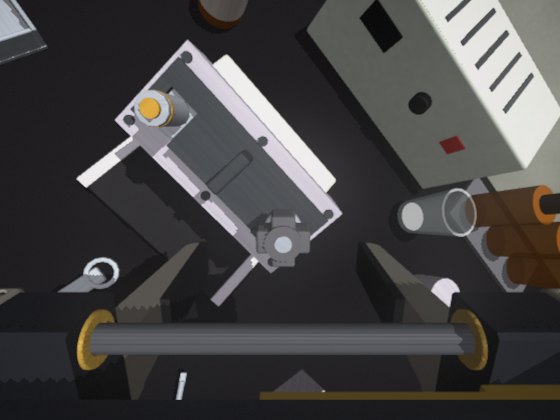

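Run:
```python
from h import *
j0=.69-1.42+np.pi/2
env.reach(rp(0,-.06,.075),rr(j0)); st('rot')
env.movel(rp(0,-.06,.0245),rr(j0),rate=.1); st('down')
effector.grasp(25); st('grasp')
q=np.array(env.sense()['joint_positions'])
t=solver.inverse_kinematics(rp(0,-.06,.028),rr(j0-1.38)); print(None if t is None else np.array(t)-q)
if t is not None and abs(np.array(t)-q)[:6].max()<.3:
  for a in [.35,.7,1.05,1.38]:
    env.movel(rp(0,-.06,.0245+.0025*a),rr(j0-a),rate=.02); st('turn')
```

```text
rot t12.28 rig [ -0.3282 -60.2989  74.6972] jaw 0.839 w0.0919 F [ 0.1266 -0.8557 -0.2197] M [-0.0248  0.4763  0.01  ] q [-0.457   0.1239  0.6304  2.3134 -0.672   0.2648  1.6341]
down t12.93 rig [ -0.1406 -60.3327  24.5385] jaw 0.840 w0.0920 F [ 0.1694 -0.4001 -0.6944] M [-0.0335  0.5132 -0.0133] q [-0.2322  0.2553  0.3924  2.2838 -1.0602  0.1997  2.0011]
grasp t13.79 rig [  0.1196 -59.8854  24.5338] jaw 0.841 w0.0378 F [-0.1086  0.8868  1.1258] M [0.1093 0.4538 0.009 ] q [-0.2318  0.2552  0.3912  2.2836 -1.0613  0.1997  2.0024]
[-0.2993  0.0309  0.3528  0.0176 -0.1876  0.0946 -1.2078]
```

Run:
```python
from h import *
j0=.69-1.42+np.pi/2
for a in [.35,.7,1.05,1.25,1.37]:
    env.movel(rp(0,-.06,.0245+.0025*a),rr(j0-a),rate=.02); s=st('turn')
    if abs((RG.T@np.array(s['moment']))[2])>1.0: print('stop'); break
```

```text
turn t14.29 rig [  0.1503 -59.8292  25.4029] jaw 0.493 w0.0376 F [-0.2077  0.7016  2.0839] M [ 0.1252  0.4303 -0.1114] q [-0.3104  0.2592  0.4818  2.2884 -1.1191  0.2208  1.7081]
turn t14.79 rig [  0.1744 -59.7897  26.2671] jaw 0.144 w0.0381 F [0.9591 0.9667 2.0217] M [ 0.2305  0.3883 -0.0259] q [-0.3831  0.2651  0.5668  2.2927 -1.166   0.2427  1.4023]
turn t15.29 rig [  0.1527 -59.7637  27.1412] jaw -0.206 w0.0378 F [1.4082 1.9984 1.5059] M [ 0.351   0.3696 -0.0848] q [-0.4455  0.2718  0.6406  2.2964 -1.2013  0.263   1.0848]
turn t15.64 rig [  0.2091 -59.8011  27.6427] jaw -0.405 w0.0379 F [1.5473 2.2735 3.5998] M [ 0.4757  0.3143 -0.0357] q [-0.476   0.2757  0.6771  2.2981 -1.2169  0.2735  0.8999]
turn t15.91 rig [  0.2188 -59.7987  27.941 ] jaw -0.524 w0.0379 F [1.5547 1.2248 1.8939] M [0.5125 0.2218 0.0215] q [-0.4927  0.278   0.6971  2.2991 -1.2247  0.2794  0.7878]
```

Run:
```python
from h import *
s=env.sense(); 
effector.release()
env.movel(rp(0,-.06,.085),rr(.84-1.37),rate=.15); st('up')
env.reach(rp(.004,0,.085),rr(0)); st('over handle')
rgb,d,s=snap('wrist','wrist3')
p=cloud('wrist',d,s); L=(p-FM)@RG; hh=L[...,2]
m=(abs(L[...,1]+.06)<.025)&(abs(L[...,0])<.025)&(hh>.048)&(hh<.07); l=L[m]; print(len(l))
cen=(l[:,:2].min(0)+l[:,:2].max(0))/2; dd=l[:,:2]-cen; r=np.hypot(*dd.T); a=np.arctan2(dd[:,1],dd[:,0]); k=r>.011
print('lobe',cen,np.angle(np.mean((r[k]**2)*np.exp(4j*a[k])))/4, 'expect',.69-2.8+np.pi/2, np.percentile(hh[m],[50,95]))
for nm,m in [('face',(abs(hh)<.005)&(abs(L[...,0])<.042)&(abs(L[...,1])<.085)),('plate',(abs(hh-.014)<.005)&(abs(L[...,0])<.03)&(abs(L[...,1])<.085)),('handle',(abs(hh-.045)<.005)&(abs(L[...,1])<.02)&(abs(L[...,0])<.03))]:
    l=L[m]; print(nm,len(l),np.median(l,0),'min',np.percentile(l,1,axis=0),'max',np.percentile(l,99,axis=0))
```

```text
up t17.44 rig [  0.1663 -59.1541  84.9317] jaw -0.529 w0.0918 F [ 0.495   0.4171 -0.0624] M [-0.0057  0.5899  0.0137] q [-0.7985  0.1136  1.0055  2.329  -0.7279  0.307   0.3334]
over handle t17.85 rig [ 3.6866  0.6968 84.5843] jaw 0.000 w0.0921 F [-0.1392 -0.5389  0.614 ] M [-0.0445  0.54    0.0213] q [-0.9679  0.0863  1.0027  2.3405 -0.3996  0.2494  0.4095]
1446
lobe [-0.0006 -0.0547] -0.5439390064047609 expect -0.5392036732051033 [0.0567 0.0592]
face 6129 [-0.0271  0.015   0.0014] min [-0.0417 -0.0822 -0.0002] max [0.0406 0.0846 0.0039]
plate 8068 [0.0068 0.0195 0.0153] min [-0.0228 -0.0729  0.0094] max [0.0283 0.0813 0.0171]
handle 646 [0.0025 0.0017 0.0459] min [-0.0137 -0.0043  0.0404] max [0.019  0.0055 0.0476]
```

View pics/wrist3.png

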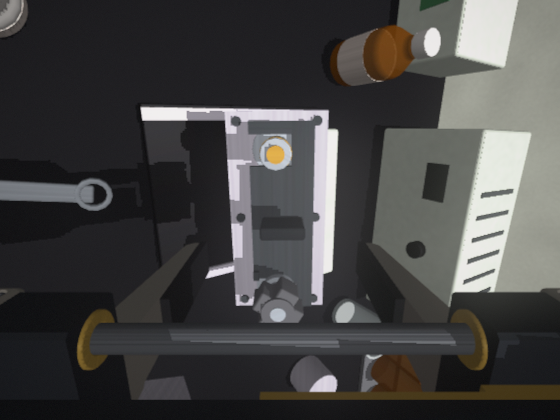

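```bash
python3 - <<'E'
from h import *
for c in ['top','side']:
    p=np.load(f'pics/{c}P.npy')
    def area(cx,cy,r,zl,zh):
        m=(abs(p[...,0]-cx)<r)&(abs(p[...,1]-cy)<r)&(p[...,2]>zl)&(p[...,2]<zh); return p[m]
    for nm,a in [('tray all',(.503,.314,.14,.012,.05)),('stand top',(.4515,-.306,.085,.045,.07))]:
        Q=area(*a); print(c,nm,len(Q),np.percentile(Q[:,2],[5,50,95]), cv2.minAreaRect(Q[:,:2].astype(np.float32)*1000))
    Q=area(.503,.314,.045,-.01,.03); print('floor',len(Q),np.median(Q[:,2]))
    rgb=np.load(f'pics/{c}0.npz')['rgb'].astype(int)
    m=(abs(p[...,0]-.4515)<.06)&(abs(p[...,1]+.306)<.075)&((p[...,2]<.052)&(p[...,2]>-.01)); 
    # hole by dark/depth within top rect
    for pt in [(.458,-.277)]:
        mm=(np.hypot(p[...,0]-pt[0],p[...,1]-pt[1])<.022)
        K,e,R=campose(c,None)
        # intersect rays with z=.056
        v,u=np.where(mm|True); 
    v,u=np.mgrid[0:420,0:560]; ray=np.stack([(u-K[0,2])/K[0,0],-(v-K[1,2])/K[1,1],-np.ones(u.shape)],-1)@R.T
    t=(.056-e[2])/ray[...,2]; X=e+ray*t[...,None]
    mm=(np.hypot(X[...,0]-.458,X[...,1]+.277)<.024)&(rgb.sum(-1)<330)
    print('hole',mm.sum(),X[mm].mean(0),X[mm].min(0),X[mm].max(0))
    o=np.load(f'pics/{c}0.npz')['rgb']
    cx,cy=proj(c,np.array([.4515,-.306,.056])).astype(int)
    cv2.imwrite(f'pics/stand_{c}.png',cv2.resize(o[cy-35:cy+35,cx-40:cx+40,::-1],None,fx=5,fy=5,interpolation=2))
    print(rgb[cy-3:cy+3,cx-20:cx+20:2].sum(-1)[0])
E
python3 -c "
import cv2,numpy as np
cv2.imwrite('pics/st.png',np.hstack([cv2.imread('pics/stand_%s.png'%i) for i in ('top','side')]))"
```

```text
top tray all 445 [0.0144 0.0284 0.0334] ((504.5450744628906, 310.98199462890625), (206.2664794921875, 125.01350402832031), 81.53350067138672)
top stand top 1073 [0.0524 0.0565 0.0602] ((452.7531433105469, -304.9560546875), (125.74459075927734, 76.03517150878906), 73.07012939453125)
floor 879 0.004118793497834616
hole 23 [ 0.4628 -0.283   0.056 ] [ 0.4522 -0.2872  0.056 ] [ 0.4725 -0.2757  0.056 ]
[721 725 725 688 726 711 284 226 684 729 728 728 727 729 728 729 729 729
 729 729]
side tray all 1184 [0.0137 0.028  0.032 ] ((474.1409912109375, 289.51165771484375), (261.82354736328125, 176.7469024658203), 80.74179077148438)
side stand top 765 [0.0486 0.0556 0.0585] ((452.64239501953125, -301.99993896484375), (129.6348114013672, 76.70204162597656), 73.50434875488281)
floor 1750 0.0039012387878636923
hole 6 [ 0.4573 -0.2758  0.056 ] [ 0.4522 -0.2797  0.056 ] [ 0.4703 -0.2699  0.056 ]
[136 126 134 111 410 694 680 679 678 678 680 681 679 676 675 685 680 685
 642 321]
```

View pics/st.png

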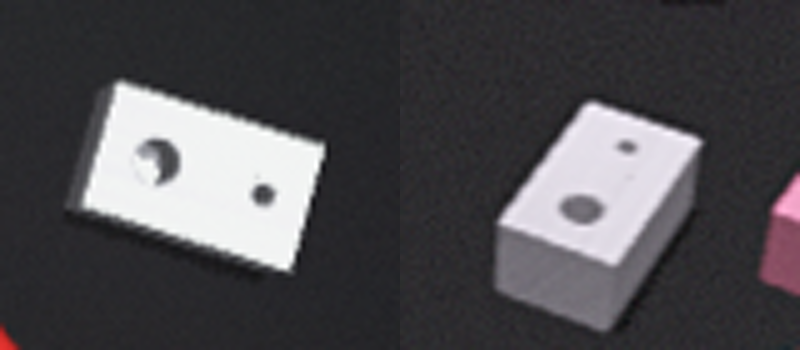

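```bash
python3 - <<'E'
from h import *
env.movel(rp(.004,0,.023),rr(0),rate=.1); st('down')
effector.grasp(40); st('grasp')
env.movel(rp(.004,0,.0242),rr(0),rate=.02); st('lift')
for u in (.012,.022):
    env.movel(rp(u,0,.0242),rr(0),rate=.04); s=st('slide')
    if np.linalg.norm(s['wrist_force'])>20: print('STOP'); break
rgb,d,s=snap('side','side2')
E
python3 -c "
import cv2
a=cv2.imread('pics/side2.png')[130:290,150:350]
cv2.imwrite('pics/side2c.png',cv2.resize(a,None,fx=3.7,fy=3.7,interpolation=2))"
```

```text
down t18.70 rig [ 3.8679 -1.4076 23.0342] jaw -0.002 w0.0920 F [ 0.0583  0.8779 -0.2642] M [-0.0391  0.4947  0.0618] q [-0.5125  0.2575  0.545   2.3016 -0.9973  0.1651  0.9659]
grasp t19.61 rig [ 3.797   0.0611 23.0033] jaw 0.000 w0.0336 F [-0.826  -0.5788  1.5126] M [-0.0255  0.6909  0.078 ] q [-0.5137  0.2573  0.5436  2.3018 -0.9978  0.1651  0.9669]
lift t19.86 rig [ 3.2109  0.0994 24.0519] jaw 0.000 w0.0331 F [-1.2899  0.2727 -2.4508] M [-0.0545  0.9919  0.0255] q [-0.5226  0.2552  0.5533  2.3034 -0.9897  0.1674  0.9591]
slide t20.21 rig [12.1166  0.1524 24.1169] jaw 0.000 w0.0334 F [-2.4936  0.0761 -3.3031] M [-0.0535  0.9613  0.0122] q [-0.5516  0.2614  0.5886  2.2865 -0.9617  0.1852  0.9284]
slide t20.61 rig [22.2932  0.1151 24.1823] jaw 0.000 w0.0333 F [-1.5069  0.3094 -3.4098] M [-0.0398  0.9743  0.0209] q [-0.5815  0.2694  0.6261  2.266  -0.9309  0.2069  0.894 ]
```

View pics/side2c.png

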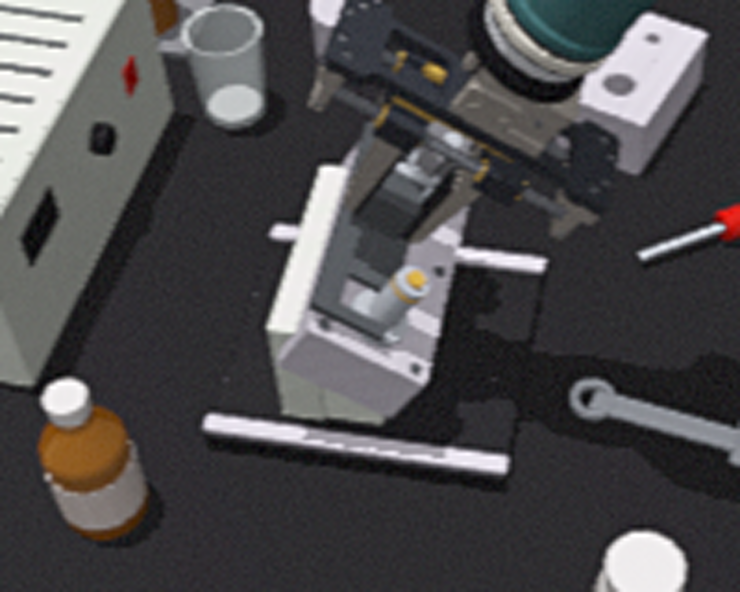

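```bash
cat >> h.py <<'E'
TY=np.radians(-8.5); TR=np.array([.5035,.3125])
RT=tool([0,0,-1],[np.cos(TY),np.sin(TY),0])
E
python3 - <<'E'
from h import *
env.movel(rp(.054,0,.0245),rr(0),rate=.07); s=st('slid')
if np.linalg.norm(s['wrist_force'])<20:
    env.movel(rp(.054,0,.12),rr(0),rate=.12); st('up')
    print(solver.inverse_kinematics([TR[0],TR[1],.22],RT), solver.inverse_kinematics([TR[0],TR[1],.034],RT))
    rgb,d,s=snap('side','side3')
E
python3 -c "
import cv2
a=cv2.imread('pics/side3.png')[90:290,150:400]
cv2.imwrite('pics/side3c.png',cv2.resize(a,None,fx=2.9,fy=2.9,interpolation=2))"
```

```text
slid t21.27 rig [53.3865  0.2458 24.3899] jaw 0.000 w0.0332 F [-1.9659 -0.2571 -3.6631] M [-0.058   1.0028  0.0184] q [-0.6467  0.2965  0.7132  2.1998 -0.8571  0.2731  0.8085]
up t23.12 rig [ 53.7852  -0.0169 119.9673] jaw -0.000 w0.0334 F [-1.8056 -0.0332 -3.3198] M [-0.0265  0.9731  0.0496] q [-1.3094 -0.0328  1.31    2.2378  0.0279  0.3894  0.0187]
[-1.1577  0.4219  0.7161  1.7798 -0.3138  1.057  -0.4769] [-1.2526  0.7994  0.8967  1.9035 -0.8295  0.8624 -0.0657]
```

View pics/side3c.png

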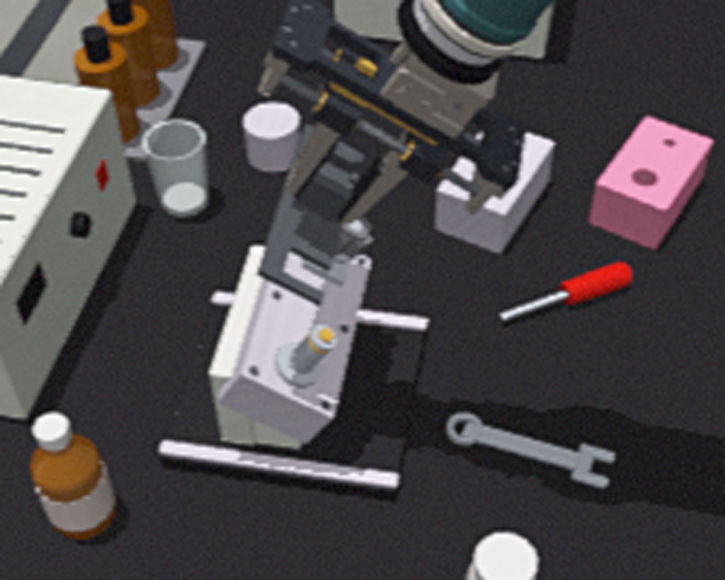

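Run:
```python
from h import *
env.reach([TR[0],TR[1],.20],RT); st('hover')
rgb,d,s=snap('wrist','wrist4')
p=cloud('wrist',d,s)
m=(abs(p[...,0]-TR[0])<.14)&(abs(p[...,1]-TR[1])<.14)&(p[...,2]>.024)&(p[...,2]<.036)&(d>0)
print(m.sum(),cv2.minAreaRect(p[m][:,:2].astype(np.float32)*1000), np.percentile(p[m][:,2],[10,50,90]))
print(s['t'],s['ee_pos'])
rgb,d,s=snap('side','side4')
```

```text
hover t24.44 rig [-12.0573 326.317   99.1241] jaw -0.211 w0.0336 F [-1.2138 -1.6353 -2.1099] M [-0.1058  0.003   0.0742] q [-1.2156  0.4705  0.8084  1.8035 -0.3901  1.0339 -0.4086]
1704 ((504.23004150390625, 328.2245788574219), (171.47520446777344, 125.18346405029297), 81.3387680053711) [0.0282 0.031  0.0321]
24.4417 [0.5046 0.3106 0.2005]
```

View pics/wrist4.png

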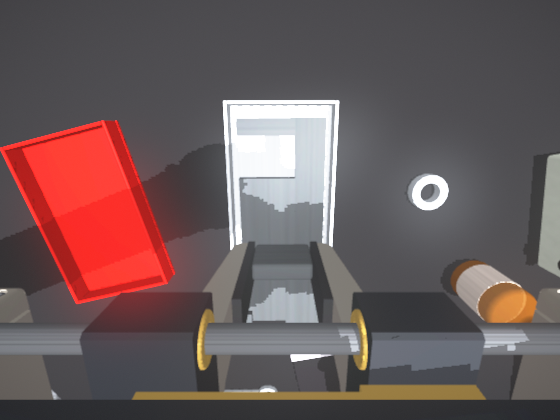

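View pics/side4.png

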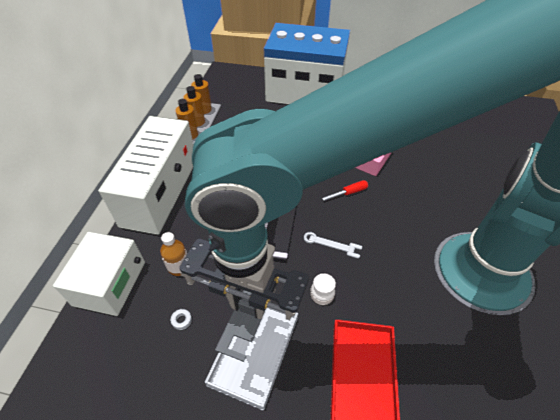

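Run:
```python
from h import *
c=[.503,.3115]
env.movel([*c,.033],RT,rate=.12); s=st('low'); print(s['ee_pos'])
effector.release(); s=st('rel')
env.movel([*c,.19],RT,rate=.2); st('up')
rgb,d,s=snap('wrist','wrist5')
p=cloud('wrist',d,s); np.save('pics/w5P.npy',p)
m=(abs(p[...,0]-TR[0])<.05)&(abs(p[...,1]-TR[1])<.08)&(p[...,2]<.1)&(d>0)
print(np.histogram(p[m][:,2],bins=np.arange(-.002,.05,.004)))
k=m&(p[...,2]>.036); print(k.sum(),p[k].mean(0),cv2.minAreaRect(p[k][:,:2].astype(np.float32)*1000))
print([(np.array(r['at']).round(4).tolist(),round(r['score'],2)) for r in tip_of('wrist','clamp_grip')])
```

```text
low t26.08 rig [-96.2788 327.611  -44.7631] jaw -0.208 w0.0333 F [-1.5607  0.296  -2.4284] M [-0.0173  0.1064  0.0255] q [-1.0859  0.6912  0.6403  1.8957 -0.5927  0.7507 -0.2562]
[0.5035 0.3119 0.0338]
rel t27.04 rig [-97.1588 327.2186 -45.1759] jaw -0.209 w0.0919 F [-0.2001  0.155  -0.2297] M [-0.0615  0.0773  0.0634] q [-1.0857  0.6923  0.6398  1.8963 -0.5927  0.7506 -0.2561]
up t27.98 rig [-19.9135 327.101   90.3387] jaw -0.209 w0.0919 F [-0.1006 -0.9167  0.5189] M [-0.0429  0.0293  0.0503] q [-1.2115  0.4832  0.8004  1.8153 -0.4029  1.016  -0.3984]
(array([   1, 4474, 1495, 4370,   85,   49,   43,   31,   81,   30,  119,
        157]), array([-0.002,  0.002,  0.006,  0.01 ,  0.014,  0.018,  0.022,  0.026,
        0.03 ,  0.034,  0.038,  0.042,  0.046]))
291 [0.502  0.3131 0.0418] ((501.8979187011719, 312.7257080078125), (9.273772239685059, 33.049102783203125), 81.43499755859375)
[([0.5063, 0.3123, 0.0267], 0.72)]
```

View pics/wrist5.png

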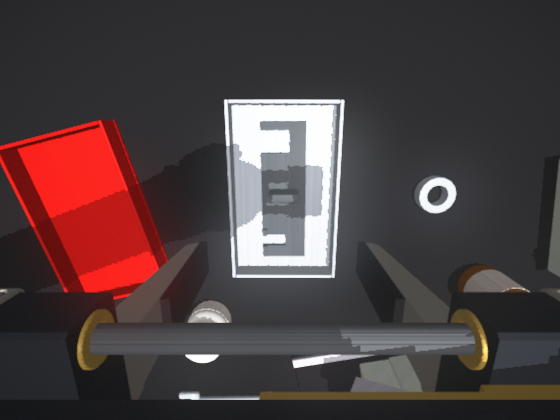

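```bash
cat >> h.py <<'E'
HO=np.array([.4600,-.2772])
E
python3 - <<'E'
from h import *
print(env.sense()['t'])
f=lambda q: None if q is None else np.array(q).round(2)
for jaw in (0,.4,.8,1.2,np.pi/2,-.4,-.8,-1.2):
    A=f(solver.inverse_kinematics(rp(0,.06,.095),rr(jaw))); B=f(solver.inverse_kinematics(rp(0,.06,.014),rr(jaw)))
    print('%.2f'%jaw,A,B)
for yw in (0,.5,1,1.57,-.5,-1,-1.57,2.2,-2.2,3.14):
    R=tool([0,0,-1],[np.cos(yw),np.sin(yw),0])
    print('st',yw,f(solver.inverse_kinematics([*HO,.24],R)),f(solver.inverse_kinematics([*HO,.07],R)))
E
```

```text
28.075
0.00 [-1.37  0.03  1.24  2.36  0.09  0.25 -0.19] [ 0.03  0.28 -0.24  2.27  1.04  0.16 -1.14]
0.40 [-1.29  0.03  1.15  2.36  0.12  0.25  0.18] [ 0.03  0.28 -0.24  2.27  1.04  0.16 -0.74]
0.80 [-1.22  0.03  1.07  2.35  0.13  0.26  0.56] [ 0.03  0.28 -0.24  2.27  1.04  0.16 -0.34]
1.20 [-1.16  0.03  1.    2.35  0.15  0.26  0.94] [ 0.03  0.28 -0.24  2.27  1.04  0.16  0.06]
1.57 [-1.13  0.03  0.97  2.35  0.15  0.26  1.31] [ 0.03  0.28 -0.24  2.27  1.04  0.16  0.43]
-0.40 [-1.45  0.04  1.33  2.36  0.04  0.25 -0.54] [ 0.03  0.28 -0.24  2.27  1.04  0.16 -1.54]
-0.80 [-1.52  0.05  1.41  2.36 -0.04  0.25 -0.85] [ 0.03  0.28 -0.24  2.27  1.04  0.16 -1.94]
-1.20 [-1.54  0.06  1.44  2.36 -0.08  0.25 -1.21] [ 0.03  0.28 -0.24  2.27  1.04  0.16 -2.34]
st 0 [-0.54  0.66  1.48  1.91 -0.7   1.25  1.17] [-0.2   0.64  0.89  2.03 -0.7   0.81  1.11]
st 0.5 [-0.48  0.49  1.28  1.91 -0.52  1.14  1.5 ] [-0.08  0.57  0.72  2.02 -0.55  0.75  1.48]
st 1 [-0.38  0.39  1.1   1.9  -0.39  1.09  1.87] [-0.01  0.54  0.62  2.02 -0.47  0.73  1.91]
st 1.57 [-0.26  0.33  0.92  1.9  -0.3   1.06  2.35] [ 0.08  0.52  0.5   2.01 -0.37  0.7   2.39]
st -0.5 [-0.48  0.49  1.29  1.91 -0.52  1.14  0.5 ] [-0.23  0.67  0.95  2.03 -0.75  0.84  0.65]
st -1 [-0.54  0.67  1.48  1.91 -0.71  1.25  0.18] [-0.26  0.69  0.99  2.03 -0.78  0.85  0.18]
st -1.57 [-0.51  0.56  1.37  1.91 -0.59  1.18 -0.5 ] [-0.25  0.69  0.98  2.03 -0.77  0.85 -0.39]
st 2.2 [ 1.42  0.62 -1.31  1.8   0.64  1.23  2.13] [-0.42  0.98  1.34  2.04 -1.1   1.14 -2.64]
st -2.2 [-0.27  0.33  0.93  1.9  -0.3   1.06 -1.42] [-0.25  0.69  0.98  2.03 -0.78  0.85 -1.02]
st 3.14 [-0.46  0.46  1.23  1.9  -0.48  1.12 -2.18] [-0.37  0.85  1.21  2.04 -0.98  1.01 -1.79]
```

```bash
python3 - <<'E'
from h import *
env.reach(rp(0,.06,.095),rr(.8)); st('pre')
for h in (.016,.019,.022):
    try:
        env.movel(rp(0,.06,h),rr(.8),rate=.1); st('down'); break
    except env.PlanningError as e: print(h,e)
rgb,d,s=snap('side','side5')
E
python3 -c "
import cv2
a=cv2.imread('pics/side5.png')[90:290,150:400]
cv2.imwrite('pics/side5c.png',cv2.resize(a,None,fx=2.9,fy=2.9,interpolation=2))"
```

```text
pre t29.12 rig [ 1.0024 60.6945 95.0359] jaw 0.800 w0.0917 F [ 0.9539 -0.5266  0.507 ] M [-0.0174  0.4465  0.0069] q [-1.2167  0.0307  1.0693  2.3521  0.1341  0.256   0.5573]
0.016 the arm cannot follow that straight line within its joint ranges
down t30.86 rig [ 0.0851 60.1403 18.9413] jaw 0.800 w0.0917 F [-0.1917 -0.2517  0.4833] M [-0.0188  0.4677 -0.0143] q [-0.8126  0.2938  0.7231  2.3165 -1.0411  0.1485  1.6723]
```

View pics/side5c.png

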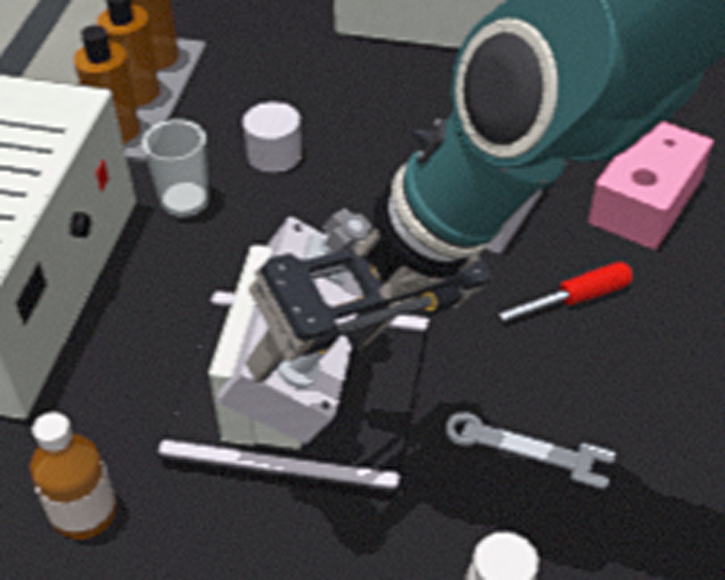

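```bash
python3 - <<'E'
from h import *
env.movel(rp(0,.06,.0225),rr(.8),rate=.05); st('raise')
effector.grasp(40); st('grasp')
env.movel(rp(0,.06,.034),rr(.8),rate=.05); st('draw1')
env.movel(rp(0,.06,.095),rr(.8),rate=.12); st('draw2')
rgb,d,s=snap('side','side6')
E
python3 -c "
import cv2
a=cv2.imread('pics/side6.png')[90:290,150:400]
cv2.imwrite('pics/side6c.png',cv2.resize(a,None,fx=2.9,fy=2.9,interpolation=2))"
```

```text
raise t31.16 rig [ 0.1973 60.2197 22.6601] jaw 0.800 w0.0919 F [0.6049 0.2793 0.5936] M [-0.0074  0.4803  0.0004] q [-0.8428  0.2877  0.7564  2.3198 -1.0207  0.1561  1.6528]
grasp t32.23 rig [-0.2622 59.9664 22.4741] jaw 0.800 w0.0211 F [ 0.0001 -0.5399 -0.4444] M [-0.0671  0.6541  0.0479] q [-0.8422  0.2883  0.7562  2.3201 -1.0204  0.1564  1.6524]
draw1 t32.61 rig [-0.159  60.5348 33.9672] jaw 0.801 w0.0214 F [-0.6566  0.1211 -0.4839] M [0.0029 0.7185 0.01  ] q [-0.9409  0.2703  0.8637  2.3295 -0.951   0.1801  1.5872]Traceback (most recent call last):
  File "<stdin>", line 5, in <module>
station.PlanningError: the arm cannot follow that straight line within its joint ranges
[ WARN:0@0.021] global loadsave.cpp:275 findDecoder imread_('pics/side6.png'): can't open/read file: check file path/integrity
Traceback (most recent call last):
TypeError: 'NoneType' object is not subscriptable
```

```bash
python3 - <<'E'
from h import *
done=False
for h in (.085,.075,.068):
    for jaw in (.8,.5,.2,-.1,1.1,1.4,-.4):
        try:
            env.movel(rp(0,.06,h),rr(jaw),rate=.1); st('draw'); done=True; print(h,jaw); break
        except env.PlanningError as e: pass
    if done: break
if not done:
    env.movel(rp(0,.06,.05),rr(.8),rate=.1); st('draw50')
rgb,d,s=snap('side','side6')
f=lambda q: None if q is None else np.array(q).round(2)
for yw in (0,.5,1,-.5,-1,1.57):
    print(yw,f(solver.inverse_kinematics([*HO,.24],tool([0,0,-1],[np.cos(yw),np.sin(yw),0]))))
E
python3 -c "
import cv2
a=cv2.imread('pics/side6.png')[90:290,150:400]
cv2.imwrite('pics/side6c.png',cv2.resize(a,None,fx=2.9,fy=2.9,interpolation=2))"
```

```text
draw t33.36 rig [-0.1718 60.6508 84.8367] jaw 0.801 w0.0214 F [-0.2416  0.3093 -1.7979] M [0.0451 0.6808 0.0566] q [-1.4575  0.1899  1.4166  2.3575 -0.6213  0.2732  1.3006]
0.085 0.8
0 [-0.51  0.56  1.37  1.91 -0.59  1.18  1.07]
0.5 [-0.51  0.56  1.37  1.91 -0.59  1.18  1.57]
1 [-0.51  0.56  1.37  1.91 -0.59  1.18  2.07]
-0.5 [-0.51  0.56  1.37  1.91 -0.59  1.18  0.57]
-1 [-0.26  0.33  0.92  1.9  -0.3   1.06 -0.22]
1.57 [-0.4   0.4   1.13  1.9  -0.41  1.1   2.46]
```

View pics/side6c.png

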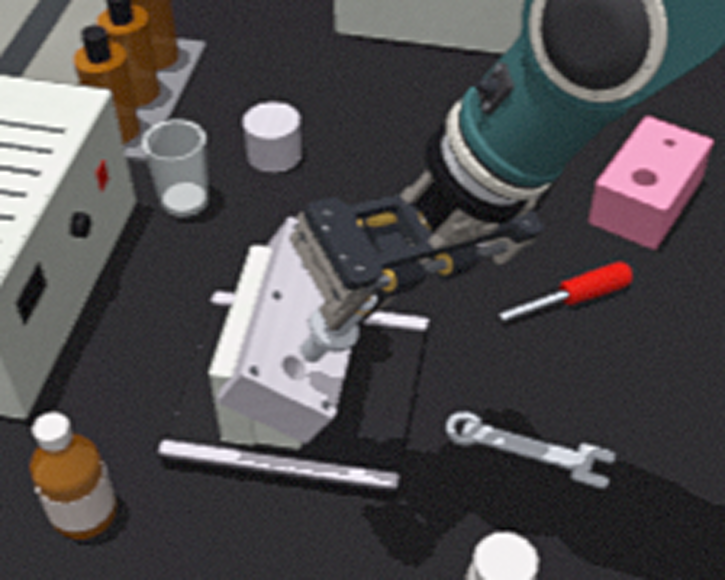

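Run:
```python
from h import *
R=tool([0,0,-1],[1,0,0])
for tgt in ([.45,.02,.26],[.43,.0,.26]):
    try: env.reach(tgt,R); break
    except env.PlanningError as e: print(e)
st('a')
env.reach([.46,-.15,.25],R); s=st('b')
rgb,d,s=snap('wrist','wrist6')
p=cloud('wrist',d,s)
m=(abs(p[...,0]-.4527)<.085)&(abs(p[...,1]+.3045)<.085)&(p[...,2]>.05)&(p[...,2]<.062)&(d>0)
print(m.sum(),cv2.minAreaRect(p[m][:,:2].astype(np.float32)*1000),np.median(p[m][:,2]))
print([(np.array(r['at']).round(4).tolist(),round(r['score'],2)) for r in tip_of('wrist','stand_hole0')])
# hole outline: pixels intersect z=.056, not top surface
K,e,Rc=campose('wrist',s); v,u=np.mgrid[0:420,0:560]
ray=np.stack([(u-K[0,2])/K[0,0],-(v-K[1,2])/K[1,1],-np.ones(u.shape)],-1)@Rc.T
zt=np.median(p[m][:,2]); X=e+ray*((zt-e[2])/ray[...,2])[...,None]
for thr in (.012,.006):
    h=(np.hypot(X[...,0]-.46,X[...,1]+.277)<.024)&(p[...,2]<zt-thr)
    print('hole',h.sum(),X[h].mean(0),X[h].min(0),X[h].max(0))
```

```text
a t34.51 rig [-38.1787  37.6267 182.4165] jaw -0.038 w0.0215 F [-0.992   0.0781 -0.9922] M [-0.0252  0.0675  0.0312] q [-1.4023  0.1446  1.4311  2.0705 -0.1648  1.0567  0.1094]
b t35.23 rig [ -39.4171 -132.1827  171.6008] jaw -0.039 w0.0210 F [-1.2463  1.4995 -1.7578] M [0.008  0.0847 0.0857] q [-0.8159  0.274   1.2646  2.0114 -0.2992  1.066   0.5856]
1132 ((456.0850524902344, -312.4786376953125), (62.2224235534668, 60.0592041015625), 89.25252532958984) 0.057525955974998044
[([0.4594, -0.2764, 0.0538], 0.9)]<stdin>:19: RuntimeWarning: Mean of empty slice.
  ret = um.true_divide(
Traceback (most recent call last):
ValueError: zero-size array to reduction operation minimum which has no identity
```

View pics/wrist6.png

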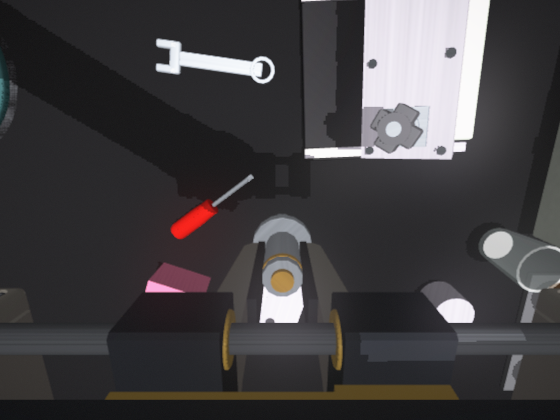

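```bash
python3 - <<'E'
from h import *
R=tool([0,0,-1],[1,0,0]); HO=np.array([.4597,-.2770])
def w(tag):
    s=env.sense(); print(tag,'%.2f'%s['t'],np.array(s['ee_pos']),'F',np.array(s['wrist_force']),'M',np.array(s['moment']),'w%.4f'%s['gripper_width']); return s
env.reach([*HO,.16],R); w('hov')
env.movel([*HO,.127],R,rate=.1); w('above')
rgb,d,s=snap('side','side7'); snap('top','top7')
E
python3 -c "
import cv2,numpy as np
a=cv2.imread('pics/side7.png')[90:210,240:420]
b=cv2.imread('pics/top7.png')[190:310,300:480]
cv2.imwrite('pics/side7c.png',cv2.resize(np.hstack([a,b]),None,fx=2.2,fy=2.2,interpolation=2))"
```

```text
hov 36.00 [ 0.4603 -0.2759  0.16  ] F [ 0.9273  0.7024 -1.9401] M [ 0.0033 -0.0077 -0.0373] w0.0218
above 36.48 [ 0.4599 -0.2765  0.127 ] F [-0.1345 -0.9914 -2.4729] M [-0.0204  0.0754  0.007 ] w0.0214
```

View pics/side7c.png

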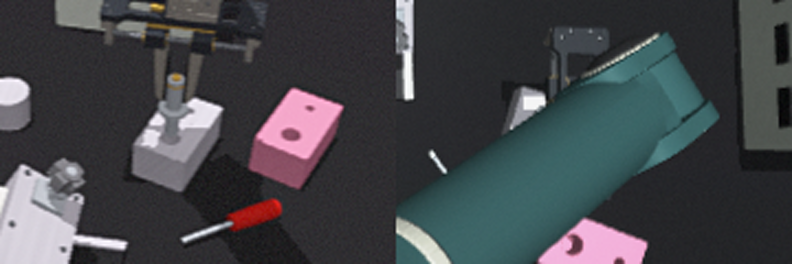

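```bash
python3 - <<'E'
from h import *
R=tool([0,0,-1],[1,0,0]); HO=np.array([.4597,-.2770])
def w(tag):
    s=env.sense(); print(tag,'%.2f'%s['t'],np.array(s['ee_pos']),'F',np.array(s['wrist_force']),'M',np.array(s['moment']),'w%.4f'%s['gripper_width']); return s
for z in (.112,.102,.092,.084,.0805):
    env.movel([*HO,z],R,rate=.05); s=w('d')
    if s['wrist_force'][2]>3 or np.hypot(*s['wrist_force'][:2])>6: print('contact'); break
snap('side','side8')
E
python3 -c "
import cv2,numpy as np
a=cv2.imread('pics/side8.png')[90:210,240:420]
cv2.imwrite('pics/side8c.png',cv2.resize(a,None,fx=4,fy=4,interpolation=2))"
```

```text
d 37.03 [ 0.4594 -0.2771  0.1117] F [-0.4606 -0.0794 -1.6486] M [-0.0645  0.0207  0.0312] w0.0208
d 37.38 [ 0.4594 -0.2769  0.1016] F [-0.306   0.4802 -2.5113] M [-0.0557  0.0663  0.0003] w0.0214
d 37.73 [ 0.4594 -0.2769  0.0916] F [ 0.4279  0.798  -1.9971] M [-0.0742  0.0985 -0.0161] w0.0213
d 38.04 [ 0.4595 -0.2769  0.0836] F [ 1.1313  0.3586 -2.0914] M [-0.0937  0.1058  0.0124] w0.0208
d 38.29 [ 0.4596 -0.2769  0.0804] F [-0.6603 -0.0591 -2.3618] M [-0.0205  0.0957 -0.0156] w0.0210
```

View pics/side8c.png

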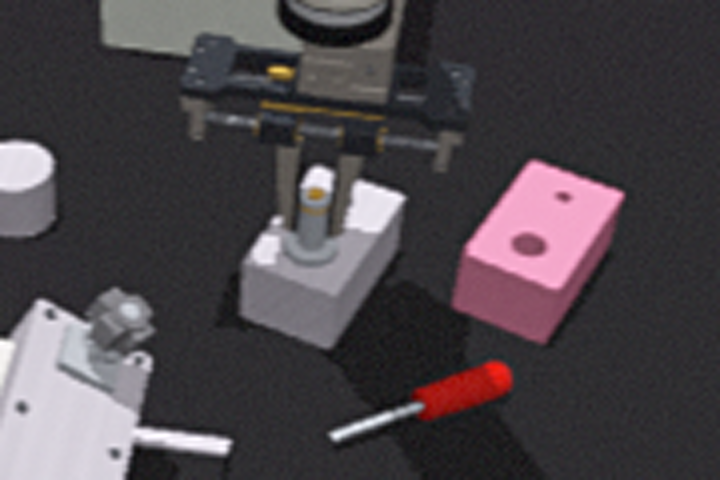

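Going in cleanly, with no side load. I'll lower until the flange touches, release, back off and check.

```bash
python3 - <<'E'
from h import *
R=tool([0,0,-1],[1,0,0]); HO=np.array([.4597,-.2770])
def w(tag):
    s=env.sense(); print(tag,'%.2f'%s['t'],np.array(s['ee_pos']),'F',np.array(s['wrist_force']),'w%.4f'%s['gripper_width']); return s
for z in (.0792,.0782,.0772,.0762,.0752):
    env.movel([*HO,z],R,rate=.02); s=w('d')
    if s['wrist_force'][2]>2: print('contact'); break
effector.release(); w('rel')
env.movel([HO[0],HO[1],.19],R,rate=.15); w('up')
env.movel([HO[0]-.0,HO[1]+.16,.22],R,rate=.25); w('away')
env.pause(.2)
for c in ('side','top'):
    rgb,d,s=snap(c,c+'9'); p=cloud(c,d,s)
    m=(np.hypot(p[...,0]-HO[0],p[...,1]-HO[1])<.025)&(p[...,2]>.07)&(p[...,2]<.14); hd=p[m&(p[...,2]>.095)]
    print(c,m.sum(),'head',hd.mean(0) if len(hd) else None,'top z',np.percentile(p[m][:,2],98))
    for n in ['injector_grip','clamp_grip','stand_hole0','knob_grip']:
        print(n,[(np.array(r['at']).round(4).tolist(),round(r['score'],2)) for r in tip_of(c,n)][:2])
E
python3 -c "
import cv2,numpy as np
a=cv2.imread('pics/side9.png')[90:210,240:420]
cv2.imwrite('pics/side9c.png',cv2.resize(a,None,fx=4,fy=4,interpolation=2))"
```

```text
d 38.59 [ 0.4597 -0.277   0.0792] F [-1.1649  0.5528 -1.916 ] w0.0212
d 38.84 [ 0.4598 -0.2771  0.0787] F [-1.7161  0.6896  5.5721] w0.0212
contact
rel 39.96 [ 0.4597 -0.277   0.0782] F [ 0.3739  0.0369 -0.2572] w0.0919
up 40.85 [ 0.4593 -0.2764  0.1893] F [ 0.0687 -0.5555 -0.5495] w0.0918
away 41.65 [ 0.4594 -0.1176  0.2197] F [-0.3821  0.3885 -0.693 ] w0.0917
side 103 head [ 0.4595 -0.2713  0.1054] top z 0.11164238948369107
injector_grip [([0.4582, -0.2771, 0.0876], 0.62)]
clamp_grip [([0.5041, 0.3144, 0.0245], 0.93)]
stand_hole0 [([0.4581, -0.2772, 0.055], 0.98), ([0.3004, -0.3182, 0.0546], 0.79)]
knob_grip [([0.5586, -0.0738, 0.1553], 0.63)]
top 43 head [ 0.4584 -0.2776  0.1092] top z 0.11375271229549559
injector_grip [([0.4578, -0.2754, 0.0857], 0.49)]
clamp_grip [([0.5025, 0.3102, 0.0284], 0.76), ([0.4608, -0.2766, 0.0171], 0.66)]
stand_hole0 [([0.4595, -0.2789, 0.0555], 0.95), ([0.3008, -0.3167, 0.0558], 0.92)]
knob_grip [([0.5618, -0.0728, 0.162], 0.5)]
```

View pics/side9.png

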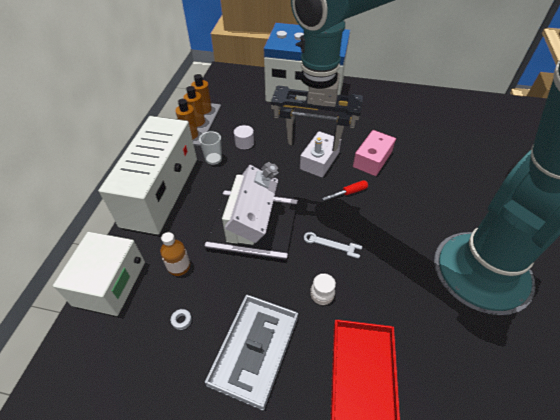

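View pics/side9c.png

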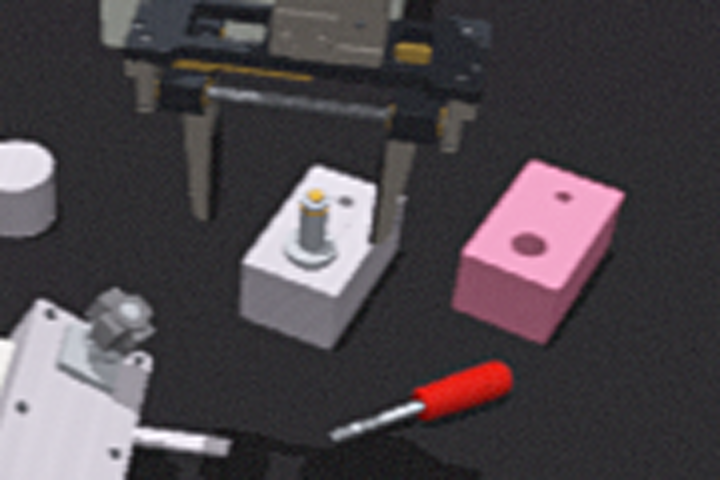

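Run:
```python
from h import *
env.pause(.3); print(env.sense()['t'],env.sense()['wrist_force']); print(workorder.finish_job())
```

```text
42.65 [-0.2082  0.283   0.2041]
the job is handed in; nothing more can be done
None
```

The injector is out of the rig and standing in the larger hole of the aluminium stand. The clamp plate is in the steel tray, and I handed the job in at 42.7 s of the 72 s allowed. The hand-in gives no verdict, so the results below are my own checks.

**What I did**
- **Knob:** I turned it clockwise in two grips to about 2.8 rad. The lobes measured -0.544 rad, against -0.539 expected at the stop.
- **Clamp:** I raised it about 1.2 mm, slid it 50 mm up the slope, lifted it off and put it in the tray.
- **Injector:** I drew it out along the bore, stood it upright and lowered it until the flange touched the block. I then released it and moved the arm clear.

**Last checks**
- **Clamp:** it lies flat near the tray's centre, handle up, with the handle top about 42 mm above the bench. The detectors put its grip point at about 25 to 28 mm.
- **Injector:** its grip point was 86 to 88 mm above the bench (target 86 mm) and about 1 to 4 mm from the hole's centre. The camera error is about 4 mm, and it looks upright in the picture.
- **Bystanders and gripper:** the bystanders look unmoved in the side picture. The gripper is open and clear, with no contact force.

**Points that were not clean**
- **Clamp drop:** the fully open fingers are wider than the tray, so I let the clamp fall about 13 mm rather than setting it down on the floor.
- **Joint 6 limit:** over the injector, joint 6 briefly read 0.1485 rad against a stated limit of 0.15. I raised the tool straight away, and no error was reported.
- **Bore line:** the planner refused some of the straight lines I asked for along the bore. I used slightly shorter ones along the same axis.

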